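# Close the tea tin with its double lid and take the outer lid off again

### The arm

A 7-joint arm with a two-finger parallel gripper is mounted at the origin on the work surface. World frame = base frame: x ahead of the robot, y to its left, z up, the work surface at z = 0. Lengths are in mm, angles in rad, forces in N, time in s.
With the tool pointing down it reaches from about 400 to 850 mm from the base axis. Payload 4.5 kg.
Tool frame: the origin (TCP) lies between the finger pads; the fingertips stand manip.tcp_to_tips ahead of it and the grasp point (between the pads) lies 6 mm ahead of it (manip.tcp_to_tips is the distance from the TCP to the fingertips, in mm); z points along the fingers, y is the line along which they close (so a half turn about z gives the same grasp; the last joint's range is limited). The gripper opens to 88 mm and grips with 3 to 60 N. Pads are 18 mm wide; open, the fingers measure 123 mm over their backs; the gripper's body (75 mm by 187 mm) begins 45 mm behind the grasp point.
Start: joints at [1.146, 0.689, -0.195, 1.565, 0.157, 0.902, -0.215], TCP at [276.826, -560.375, 238.943] pointing down, gripper open.
Joint ranges: [-3.01, 3.01], [-0.46, 2.08], [-1.47, 1.51], [0.13, 2.56], [-1, 4.14], [0.04, 2.09], [-2.66, 2.66]. Speed limits (rad/s): [2.57, 2.57, 3.14, 3.14, 3.14, 3.14, 3.14].

### API

Orientations are given as a rotation vector (axis times angle).
In Python, from station import manip, eyes gives the robot as it stands.
- The arm moves only by the shell command python3 -m crank 'ROWS'. ROWS is JSON, a list of rows, each a list of 3 entries, a list of its own where there are three numbers: the turn, a rotation vector about the tool's x, y, z in degrees, then the shift along the tool's x, y, z in mm, then the opening, from -1 (shut) to 1 (fully open). In form: [[[rx, ry, rz], [x, y, z], grip], ...]. A call has 1 to 20 rows; each row is the pose to reach, as a shift and turn from the pose commanded when the call began, along the tool's axes at that moment; what a row does not reach only later rows make up. A row lasts 1/12 s, in which the tool goes at most 41.7 mm and 7.16 degrees, less where a joint would pass 70% of its speed; a pose out of reach is approached as far as the arm can. A call with a gripper value outside its range is refused whole. The fingers move at their own pace and stop on an object; the grip force is fixed at half the most. Time passes only in rows, so rows that repeat a pose let the fingers close. It gives the time, the measured TCP pose, the force, the opening and the grip force at its end, in the units of the state.
- manip.get_state(): the state, without advancing time (a new reading comes with each control period).
- eyes.camera(name): name is "side" or "top" or "wrist"; returns a dict with "img" (420x560x3 uint8, red, green, blue), "vertical_fov" (degrees; the focal length in pixels is half the picture's height over the tangent of half this angle, whatever the lens; pixels are square), "cx", "cy" (the principal point, pixels), "xyz" and "rotation" of the camera in the world. Camera axes: x right, y down, z forward; pixel columns grow to the right and rows downward; lengths in mm; the calibration is good to about 2 mm. A picture is of the moment at which its call begins. There is no depth.
- manip.close_job(): hands the job in; it is judged then, once.
The state is a dict: "time_s": time; "qpos": joint angles; "dq": joint speeds; "joint_efforts": joint torques, N m; "position": TCP position; "tool_rot": TCP orientation; "contact_force": force on the tool from outside, world axes, zero at the start; "torque": the same for the moment, N m; "grip_width": finger opening in mm; "grip_force": force on a finger pad.
Only numpy, scipy, OpenCV 4.12 (cv2) and the standard library are available. Lean on these libraries where they do the work, as an engineer would, in place of code of your own. Each camera call takes 0.05 s, during which the arm holds its last target. There are 200 camera calls.

### The job

The tea tin wears a makeshift orange cover while its washed double lid drains in the blue drip tray: lift the orange cover off and set it down gently in the bamboo basket. Then carry the double lid over as one nested pair (outer lid staying on the inner lid), lower it onto the tin until the inner lid is fully seated in the mouth, let go, and lift off the green outer lid alone by its brass knob, leaving the inner lid seated. Finish still holding the outer lid level and still, about 10 cm above the place where it sat and touching nothing but the gripper, with the tin and all other things left standing where they were.

Things in the scene. Friction and masses are not known exactly. Their poses are not given: they have to be found in the camera images.
- tin_mouth (a point): Centre of the tea tin's mouth, at the rim, 90 mm above the counter. Loose, upright, 0.4 to 0.8 kg. Round green body 84 mm in diameter and 66 mm high, then a steel neck of 55 mm outer and 50 mm inner diameter rising to the rim, hollow 24 mm deep. z is the tin's axis.
- cover_center (a point): Loose one-piece orange cover that starts on the tin, 40 g, 33 mm high; point on its axis, half-way up. From below: plug 42 mm wide, 6 mm deep, in the mouth; disc 62 mm wide, 5 mm thick, on the rim; round knob 18 mm wide, 22 mm high. The disc's top is 5.5 mm below this point, the knob's top 16.5 mm above. z: axis.
- basket_in (a point): Centre of the inner floor of the round bamboo basket, 5 mm above the counter. The floor is about 145 mm wide, the rim 190 mm wide and 42 mm above the counter. Loose, 0.35 kg. It stands on either side of the tin, the drip tray on the other.
- tray: Square blue drip tray, fixed, 194 mm each way; origin under its centre. Floor 4 mm thick, rim 14 mm high.
- inner_center (a point): Steel inner lid, about 0.16 kg, 36 mm high; point on its axis, half-way up, also the middle of its flange. From below: tapered plug 12 mm deep (38 to 46 mm wide), flange 62 mm in diameter and 12 mm thick, gripped by its edge, that rests on the tin's rim when seated (point then 6 mm above the rim), boss 40 mm wide, 12 mm high under the outer lid. Starts on its plug in the tray, outer lid on it. z: axis.
- outer_center (a point): Green outer lid, about 70 g, 39 mm high; point on its axis, half-way up. Cap 50 mm wide, 17 mm high, hollow below (43 mm wide, 13 mm deep), loose over the boss, resting on the flange (point then 25.5 mm above the inner lid's). Brass knob on top 18 mm wide, 22 mm high: cap top 2.5 mm below the point, knob top 19.5 mm above. Narrower than the flange, whose edge is free. z: axis.
- bowl: Empty steel bowl, 130 mm wide, 55 mm high, at the back; origin under its centre. Bystander.
- spoon: White ceramic spoon, 120 mm long, lying in front of the tin; origin under its middle, x along it. Bystander.
- sauce: Amber sauce bottle, 60 mm wide, 150 mm high, at the back right; origin under its centre. Bystander.
- mug: Blue mug, 80 mm wide, 90 mm high, at the back; origin under its centre. Bystander.
- jar: Glass jar with yellow cap, 70 mm wide, 90 mm high, at the back left; origin under its centre. Bystander.
Things that resemble listed ones, but are neither listed nor needed, are in the scene too. What is meant by the part that bears cover_center is not pink or red, and is the smaller of those in its own colour.

How it is judged (in metres and radians):
On the way, in this order (a step that is already met when the one before it is completed fails the run):
1. the orange cover rests in the basket, let go (horizontal distance between cover_center and basket_in below 0.075 m and z of cover_center in the frame of basket_in below 0.04 m and contact force between cover and basket above 0.05 N and contact force between the fingers and cover below 0.05 N and linear speed of cover below 0.03 m/s), for 0.2 s.
2. the inner lid is seated in the tin's mouth with the outer lid still nested on it, the inner lid let go (horizontal distance between inner_center and tin_mouth below 0.005 m and z of inner_center in the frame of tin_mouth between 0.003 and 0.0085 m and angle between inner_center's own z axis and vertical below 0.08 rad and horizontal distance between outer_center and inner_center below 0.006 m and z of outer_center in the frame of inner_center below 0.029 m and contact force between the fingers and inner below 0.05 N), for 0.1 s.
At the end, for the whole second after the job is handed in: Cover lying in the basket, let go; inner lid seated in the tin (within 5 mm of the mouth's centre, 2.5 mm of its seated height, tilt under 0.08 rad); outer lid in the fingers, 55 to 195 mm higher above the inner lid than when nested, tilt under 0.25 rad, still, touching nothing else (all of step 1 and horizontal distance between inner_center and tin_mouth below 0.005 m and z of inner_center in the frame of tin_mouth between 0.003 and 0.0085 m and angle between inner_center's own z axis and vertical below 0.08 rad and z of outer_center in the frame of inner_center between 0.08 and 0.22 m and angle between outer_center's own z axis and vertical below 0.25 rad and linear speed of outer below 0.03 m/s and contact force between the fingers and outer above 0.5 N and contact force between outer and inner below 0.05 N and contact force between outer and tin below 0.05 N and contact force between outer and cover below 0.05 N and contact force between outer and basket below 0.05 N and contact force between outer and tray below 0.05 N); the arm keeps its last pose, push and grip.
It fails at once if the outer lid is parted from the inner lid (over 14 mm up or 20 mm aside) while the inner lid is not seated in the tin ((z of outer_center in the frame of inner_center above 0.04 m or horizontal distance between outer_center and inner_center above 0.02 m) and not (horizontal distance between inner_center and tin_mouth below 0.005 m and z of inner_center in the frame of tin_mouth between 0.003 and 0.0085 m and angle between inner_center's own z axis and vertical below 0.08 rad)).
It fails at once if the tin is tipped over 0.25 rad or shifted over 40 mm (angle between tin_mouth's own z axis and vertical above 0.25 rad or distance of tin_mouth from where it was at the start of the episode above 0.04 m).
It fails at once if the cover or the pair of lids is dropped (over about 30 mm) ((linear speed of cover above 0.8 m/s and contact force between the fingers and cover below 0.02 N) or (linear speed of inner above 0.8 m/s and contact force between the fingers and inner below 0.02 N)).
It fails at once if the basket is shifted over 40 mm (distance of basket_in from where it was at the start of the episode above 0.04 m).
It fails at once if the bowl, spoon, sauce bottle, mug or jar is shifted over 30 mm (distance of any of bowl, spoon, sauce, mug, jar from where it was at the start of the episode above 0.03 m).
It also fails if it takes over 67 s, if anything falls off the work surface, if the arm or the gripper's body presses on something with over 40 N, if the wrist force passes 120 N, or if a joint passes its speed limit or range.

## Working session

There is one attempt and no reset: what is moved stays moved. The work goes in short steps, Python scripts to look and compute and a shell command to move; the robot and the scene stay as the last step left them, time stands still between calls to the robot, and variables do not carry over. Pictures are saved under pics/ and viewed, at most 14 in all, crops included, and the job is handed in when it is done.

```bash
ls; mkdir -p pics
cat > h.py <<'E'
import numpy as np, cv2
from scipy.spatial.transform import Rotation as R
from station import manip, eyes
def cam(n):
    c=eyes.camera(n); c['f']=c['img'].shape[0]/2/np.tan(np.radians(c['vertical_fov'])/2)
    M=np.array(c['rotation'],float); c['R']=M if M.shape==(3,3) else R.from_rotvec(M).as_matrix()
    c['t']=np.array(c['xyz'],float); return c
def save(c,name): cv2.imwrite('pics/'+name,c['img'][:,:,::-1])
def plane(c,u,v,z):
    d=c['R']@np.array([(u-c['cx'])/c['f'],(v-c['cy'])/c['f'],1.]); return c['t']+d*(z-c['t'][2])/d[2]
def proj(c,p):
    q=c['R'].T@(np.array(p,float)-c['t']); return q[:2]/q[2]*c['f']+[c['cx'],c['cy']]
E
python3 - <<'E'
from h import *
print(manip.get_state(), manip.tcp_to_tips)
im=[]
for n in('top','side'):
    c=cam(n);save(c,n+'0.png');print(n,c['t'],c['R'].round(3).tolist(),c['f'],c['cx'],c['cy'],c['rotation'])
E
```

```text
pics
{'time_s': 0.0, 'qpos': array([ 1.14579898,  0.69001481, -0.1945276 ,  1.56634935,  0.1572802 ,
        0.90250322, -0.21510178]), 'dq': array([-4.74719119e-04,  9.36685903e-05, -7.83628326e-04, -9.59567608e-04,
       -1.70772856e-04,  1.69410381e-04,  3.81834717e-04]), 'joint_efforts': array([ 2.57982374e-04, -5.27564049e+01, -1.26693718e+00, -1.53427863e+01,
       -5.26939903e-02,  6.75349540e-03,  2.11426045e-04]), 'position': array([ 276.47501005, -559.80619675,  238.0897283 ]), 'tool_rot': array([-3.05750495e+00, -7.14086821e-01,  8.40634142e-04]), 'contact_force': array([-0.15540689, -0.35793684,  0.07387514]), 'torque': array([-0.00068579,  0.07094229, -0.01082428]), 'grip_force': 0.0, 'grip_width': 87.78185657938974} 25.0
top [ 421.28014199  -10.43697307 1027.04433329] [[-0.025, -0.983, 0.183], [-0.999, 0.03, 0.021], [-0.026, -0.182, -0.983]] 443.0238630891834 274.06481707966725 209.52711227090492 [-2.08521929  2.14390913 -0.16961172]
side [ 543.68684158 -914.38770608  697.75591223] [[0.997, -0.049, 0.063], [-0.08, -0.551, 0.831], [-0.006, -0.833, -0.553]] 527.5807296067313 286.4916321126078 205.41876134820322 [-2.1548472   0.08971343 -0.03944979]
```

View pics/top0.png

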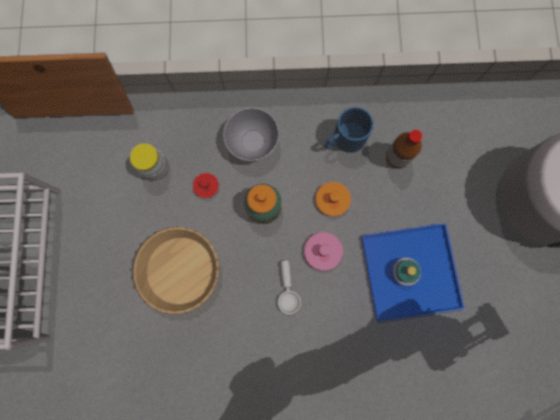

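View pics/side0.png

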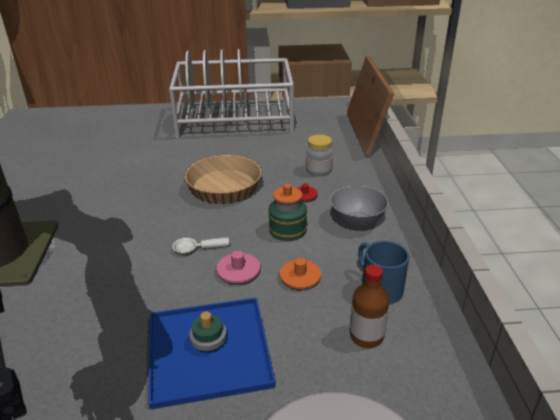

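The pictures show these possible covers, as top-view pixels:
- orange on the tin (262,198)
- orange on the counter (334,199)
- pink (324,251)
- red (206,185)

The orange one on the tin fits, since it looks like the smaller of the two orange covers. I'll measure both and confirm in a crop.

```bash
cat > m.py <<'E'
from h import *
def blobs(c,lo,hi,amin=15):
    h=cv2.cvtColor(c['img'],cv2.COLOR_RGB2HSV); m=cv2.inRange(h,lo,hi)
    cs,_=cv2.findContours(m,cv2.RETR_EXTERNAL,cv2.CHAIN_APPROX_NONE); out=[]
    for k in cs:
        a=cv2.contourArea(k)
        if a>amin and len(k)>5: out.append((a,cv2.boundingRect(k),cv2.fitEllipse(k)))
    return sorted(out,key=lambda o:-o[0])
E
python3 - <<'E'
from m import *
cs={n:cam(n) for n in('top','side')}
cols={'orange':((6,170,90),(16,255,255)),'green':((70,90,20),(95,255,120)),'blue':((108,180,60),(125,255,255)),'brass':((17,120,100),(28,255,255)),'wood':((10,60,60),(22,200,255))}
for n,c in cs.items():
    for k,(lo,hi) in cols.items():
        for a,b,e in blobs(c,lo,hi)[:4]: print(n,k,a,b,np.round(e[0],1),np.round(e[1],1),round(e[2]))
t=cs['top']['img'][:,:,::-1]; s=cs['side']['img'][:,:,::-1]
z=lambda i,x,y:cv2.resize(i[y:y+75,x:x+100],(400,300),interpolation=cv2.INTER_CUBIC)
cv2.imwrite('pics/crop.png',np.vstack([np.hstack([z(t,255,160),z(t,360,235)]),np.hstack([z(s,240,180),z(s,160,290)])]))
E
```

```text
top orange 790.0 (316, 183, 34, 32) [332.6 198.6] [31.3 32.2] 85
top orange 542.0 (248, 185, 27, 27) [261.2 198.4] [26.  26.7] 67
top orange 27.0 (413, 142, 7, 12) [416.6 147.9] [ 3.7 11.6] 24
top green 329.5 (397, 261, 23, 21) [407.9 271. ] [19.5 21.7] 91
top blue 3332.5 (382, 226, 78, 90) [421.4 273.5] [71.1 89.1] 2
top brass 559.0 (130, 144, 28, 27) [143.6 156.9] [25.9 27.5] 74
top brass 28.0 (408, 267, 7, 7) [410.8 270.2] [6.1 6.3] 31
top wood 7168.0 (0, 53, 134, 65) [61.1 85.4] [ 67.9 146.1] 93
top wood 5789.5 (132, 226, 88, 89) [175.4 270. ] [84.4 87.5] 41
top wood 976.0 (315, 181, 37, 36) [332.8 198.5] [34.5 36.1] 101
top wood 686.0 (246, 184, 31, 30) [261.1 198.4] [28.9 30.3] 79
side orange 860.0 (280, 259, 40, 30) [299.9 273.8] [28.2 38.9] 91
side orange 344.5 (274, 184, 28, 19) [287.6 194.2] [17. 27.] 89
side orange 325.0 (361, 290, 25, 19) [373.3 299.1] [18.5 23.1] 87
side green 397.0 (192, 315, 29, 26) [206.8 328.1] [25.  27.6] 69
side green 275.5 (270, 202, 36, 19) [287.3 209.1] [21.8 33.2] 89
side green 227.0 (270, 220, 36, 14) [287.4 225.4] [15.3 33. ] 90
side blue 10549.0 (149, 299, 126, 109) [207.1 353.2] [105.1 140.6] 77
side brass 227.0 (309, 135, 22, 14) [319.7 141.3] [13.6 21.7] 92
side brass 86.0 (201, 313, 10, 14) [205.4 319. ] [ 8.6 14.2] 3
side wood 23009.0 (0, 0, 452, 108) [158.4  43.7] [103.1 474.6] 85
side wood 6284.0 (289, 44, 149, 112) [361.6  93. ] [ 87.  137.4] 109
side wood 2620.0 (184, 154, 78, 50) [222.7 176.8] [46.2 74.1] 85
side wood 954.0 (353, 282, 36, 37) [370.7 300.8] [34.7 36.4] 159
```

View pics/crop.png

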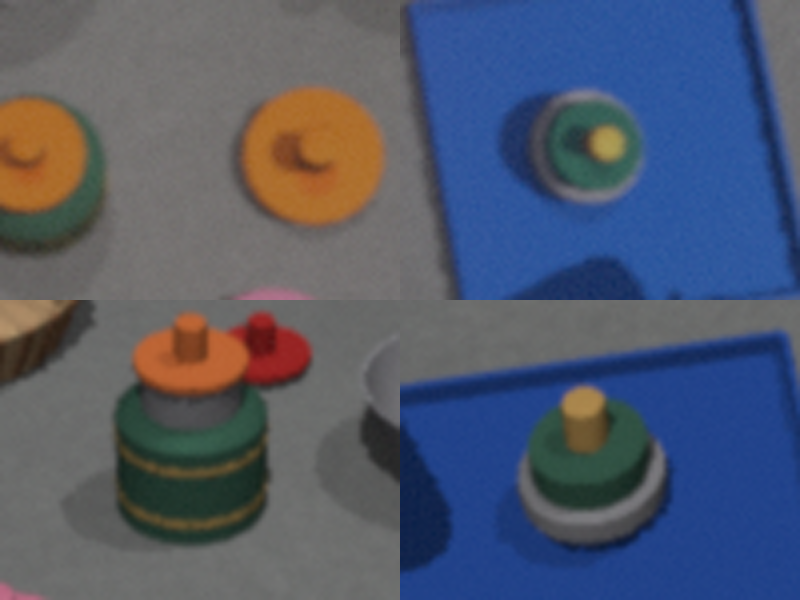

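The crops confirm it. The cover on the tin is about 30 px at z≈95, so about 62 mm wide, while the counter one is about 36 px at z≈5, so about 80 mm. The cover on the tin is therefore the smaller orange one, the one meant. The lid pair sits in the tray at top-view (408,271).

Run:
```python
from h import *
T,S=cam('top'),cam('side')
for n,c,u,v,z in [('cover top',T,261.2,198.4,95),('cover side knobtop',S,287.5,186.5,117),('lid brass top',T,410.8,270.2,67),('lid green top',T,407.9,271,45),('lid side knobtop',S,206,316,67),('basket',T,176,270.5,42),('basket side',S,223.5,176,42),('sauce',T,415,135,150),('pink',T,324,250,20),('spoon',T,288,290,5),('red',T,206,184,20),('tray',T,412,272,10)]:
    print(n,plane(c,u,v,z).round(1))
s=manip.get_state();print(R.from_rotvec(s['tool_rot']).as_matrix().round(3).tolist())
```

```text
cover top [619.6  36.2  95. ]
cover side knobtop [617.8  30.3 117. ]
lid brass top [ 459.2 -278.5   67. ]
lid green top [ 458.5 -278.3   45. ]
lid side knobtop [ 457.4 -282.5   67. ]
basket [473.3 231.3  42. ]
basket side [474.6 215.7  42. ]
sauce [ 731.6 -286.4  150. ]
pink [ 511.6 -100.1   20. ]
spoon [424.5 -15.8   5. ]
red [674.  168.9  20. ]
tray [ 457.4 -296.8   10. ]
[[0.897, 0.443, -0.0], [0.443, -0.897, 0.0], [-0.0, -0.001, -1.0]]
```

```bash
python3 -m crank '[[[0,0,0],[570,-381,0],1],[[0,0,0],[570,-381,0],1],[[0,0,0],[570,-381,0],1],[[0,0,0],[570,-381,0],1],[[0,0,0],[570,-381,0],1],[[0,0,0],[570,-381,0],1],[[0,0,0],[570,-381,0],1],[[0,0,0],[570,-381,0],1],[[0,0,0],[570,-381,0],1],[[0,0,0],[570,-381,0],1],[[0,0,0],[570,-381,0],1],[[0,0,0],[570,-381,0],1],[[0,0,0],[570,-381,0],1],[[0,0,0],[570,-381,0],1],[[0,0,0],[570,-381,0],1],[[0,0,0],[570,-381,0],1],[[0,0,0],[570,-381,0],1],[[0,0,0],[570,-381,0],1],[[0,0,0],[570,-381,0],1],[[0,0,0],[570,-381,0],1]]'
python3 - <<'E'
from m import *
c=cam('wrist');save(c,'w1.png');print(c['t'],c['R'].round(3).tolist(),c['f'],c['cx'],c['cy'])
s=manip.get_state();print(s['time_s'],s['position'],s['tool_rot'],proj(c,(619,33,95)))
for a,b,e in blobs(c,(6,170,90),(16,255,255),60):print(a,b,e,plane(c,*e[0],95))
E
```

```text
time_s: 1.97
position: [618.5, 32.0, 238.7]
tool_rot: [3.058, 0.712, -0.002]
contact_force: [-0.4, -0.8, 0.8]
grip_width: 88.4
grip_force: 0.0
[681.08630368  62.37524362 383.05672264] [[0.441, -0.864, -0.244], [-0.898, -0.424, -0.121], [0.001, 0.273, -0.962]] 334.5400924114298 277.2477925131533 207.58451107964623
2.0167 [618.49211116  31.37415635 238.8138939 ] [ 3.05869868e+00  7.10155412e-01 -1.96314844e-03] [275.85308429 193.44782359]
1584.5 (239, 158, 68, 68) ((273.7532043457031, 190.73416137695312), (61.9285888671875, 66.42451477050781), 56.32886505126953) [620.39171261  35.74524469  95.        ]
691.5 (369, 195, 53, 63) ((395.16656494140625, 223.85316467285156), (48.10813903808594, 59.896575927734375), 25.075408935546875) [641.28990191 -76.68833292  95.        ]
```

View pics/w1.png

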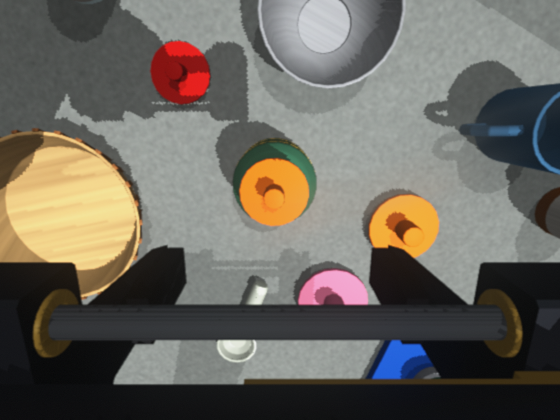

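The wrist view shows the cover's disc centred at (273,192), which puts it at (620,35.5) and agrees with the top view. I'll descend onto its knob.

```bash
python3 -m crank '[[[0,0,0],[2,-1.6,40],0.3],[[0,0,0],[2,-1.6,75],0],[[0,0,0],[2,-1.6,95],-0.1],[[0,0,0],[2,-1.6,108],-0.1],[[0,0,0],[2,-1.6,115],-0.1],[[0,0,0],[2,-1.6,115],-0.1],[[0,0,0],[2,-1.6,115],-1],[[0,0,0],[2,-1.6,115],-1],[[0,0,0],[2,-1.6,115],-1],[[0,0,0],[2,-1.6,115],-1],[[0,0,0],[2,-1.6,115],-1],[[0,0,0],[2,-1.6,115],-1]]'
```

```text
time_s: 3.02
position: [620.5, 36.0, 124.4]
tool_rot: [3.059, 0.715, 0.001]
contact_force: [-0.6, 0.0, 0.1]
grip_width: 10.3
grip_force: 0.0
```

Run:
```python
from m import *
s=manip.get_state();print(s['grip_width'],s['grip_force'])
c=cam('wrist');S=cam('side');T=cam('top')
z=lambda i,x,y,w,h:cv2.resize(i['img'][y:y+h,x:x+w,::-1],(400,300),interpolation=cv2.INTER_CUBIC)
cv2.imwrite('pics/c2.png',np.vstack([np.hstack([z(c,140,105,280,210),z(S,220,110,140,105)]),np.hstack([z(T,190,140,140,105),z(c,0,0,560,420)])]))
for a,b,e in blobs(T,(6,170,90),(16,255,255),60):print(a,b,e[0])
```

```text
10.282456272338317 0.0
787.5 (317, 183, 32, 32) (332.45867919921875, 198.6221466064453)
69.5 (408, 142, 12, 14) (414.0389099121094, 148.6615753173828)
```

View pics/c2.png

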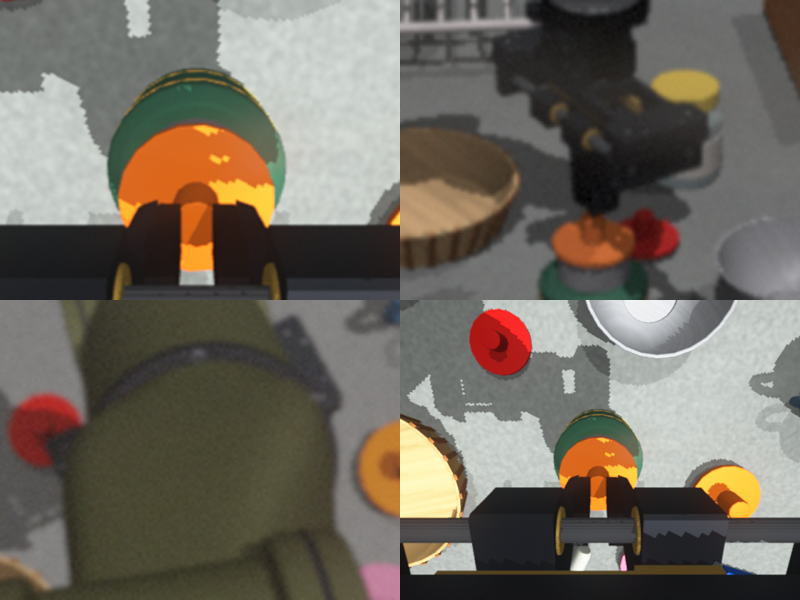

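Run:
```python
from m import *
c=cam('wrist');S=cam('side');s=manip.get_state();p=s['position'];print(p)
for n,k in(('w',c),('s',S)):
  for q in [(620,35.5,117),(620,35.5,95),(p[0],p[1],p[2]-25),(p[0],p[1],p[2]-6)]: print(n,q,proj(k,q).round(1))
for n,k in(('w',c),('s',S)):
  for a,b,e in blobs(k,(4,150,50),(18,255,255),60):print(n,a,b,np.round(e[0],1))
```

```text
[620.2013627   36.02337639 123.91127261]
w (620, 35.5, 117) [277.1 260.5]
w (620, 35.5, 95) [277.1 243.8]
w (np.float64(620.2013626987189), np.float64(36.02337638661307), np.float64(98.91127261352847)) [276.4 245.7]
w (np.float64(620.2013626987189), np.float64(36.02337638661307), np.float64(117.91127261352847)) [276.3 260.5]
s (620, 35.5, 117) [288.4 185.2]
s (620, 35.5, 95) [288.4 194. ]
s (np.float64(620.2013626987189), np.float64(36.02337638661307), np.float64(98.91127261352847)) [288.5 192.3]
s (np.float64(620.2013626987189), np.float64(36.02337638661307), np.float64(117.91127261352847)) [288.4 184.7]
w 4829.5 (222, 191, 110, 104) [275.  234.4]
w 1551.0 (408, 231, 82, 75) [453.5 268.9]
w 75.5 (12, 170, 28, 10) [ 23.3 175.5]
s 942.0 (354, 280, 34, 38) [370.4 299.7]
s 902.5 (280, 258, 41, 31) [300.  273.7]
s 379.5 (273, 185, 30, 19) [287.6 194.3]
s 94.0 (351, 334, 31, 13) [367.1 327.9]
```

```bash
cat >> h.py <<'E'
def tool(s,q): return s['position']+R.from_rotvec(s['tool_rot']).apply(q)
E
python3 - <<'E'
from m import *
c=cam('wrist');s=manip.get_state();print(s['grip_width'])
w=s['grip_width']/2
for z in(0,6,12,18,25):
  print(z,[proj(c,tool(s,q)).round() .tolist() for q in((9,w,z),(9,-w,z),(9,44,z),(9,-44,z))])
im=cv2.imread('pics/w1.png');a=cv2.resize(im[220:310,120:240],(400,300),interpolation=cv2.INTER_CUBIC)
save(c,'w3.png');b=cv2.resize(c['img'][220:310,220:340,::-1],(400,300),interpolation=cv2.INTER_CUBIC)
cv2.imwrite('pics/c3.png',np.hstack([a,b]))
E
```

```text
0.0013006210046884593
0 [[276.0, 248.0], [276.0, 248.0], [371.0, 248.0], [182.0, 248.0]]
6 [[276.0, 243.0], [276.0, 243.0], [368.0, 243.0], [185.0, 243.0]]
12 [[276.0, 239.0], [276.0, 239.0], [365.0, 239.0], [188.0, 239.0]]
18 [[276.0, 235.0], [276.0, 235.0], [362.0, 235.0], [191.0, 235.0]]
25 [[276.0, 230.0], [276.0, 230.0], [358.0, 230.0], [195.0, 230.0]]
```

View pics/c3.png

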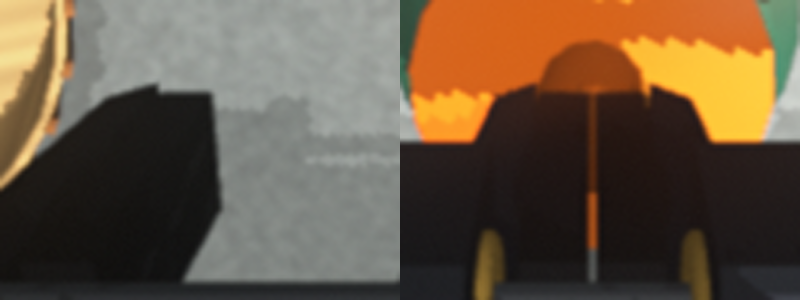

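The enlarged view shows the closed fingertips (v≈248) just above the knob. The tips therefore sit at the reported position, not 25 mm ahead of it, so I'll open and go 26 mm lower.

```bash
python3 -m crank '[[[0,0,0],[0,0,0],0],[[0,0,0],[0,0,0],0],[[0,0,0],[0,0,0],0],[[0,0,0],[0,0,0],0],[[0,0,0],[0,0,0],0],[[0,0,0],[0,0,0],0],[[0,0,0],[0,0,10],0],[[0,0,0],[0,0,18],0],[[0,0,0],[0,0,26],0],[[0,0,0],[0,0,26],-1],[[0,0,0],[0,0,26],-1],[[0,0,0],[0,0,26],-1],[[0,0,0],[0,0,26],-1],[[0,0,0],[0,0,26],-1],[[0,0,0],[0,0,26],-1],[[0,0,0],[0,0,26],-1],[[0,0,0],[0,0,26],-1]]'
```

```text
time_s: 4.73
position: [620.2, 36.0, 98.0]
tool_rot: [3.059, 0.714, 0.0]
contact_force: [0.7, -0.2, -0.5]
grip_width: 17.1
grip_force: 30.0
```

```bash
python3 -m crank '[[[0,0,0],[0,0,-15],-1],[[0,0,0],[0,0,-35],-1],[[0,0,0],[0,0,-55],-1],[[0,0,0],[-6,-30,-55],-1],[[0,0,0],[-13,-70,-55],-1],[[0,0,0],[-21,-110,-55],-1],[[0,0,0],[-29,-150,-50],-1],[[0,0,0],[-37,-190,-40],-1],[[0,0,0],[-44,-225,-25],-1],[[0,0,0],[-45.5,-238,0],-1],[[0,0,0],[-45.5,-238,25],-1],[[0,0,0],[-45.5,-238,45],-1],[[0,0,0],[-45.5,-238,60],-1],[[0,0,0],[-45.5,-238,68],-1],[[0,0,0],[-45.5,-238,73],-1],[[0,0,0],[-45.5,-238,76],-1],[[0,0,0],[-45.5,-238,78],-1],[[0,0,0],[-45.5,-238,78],-1]]'
python3 - <<'E'
from m import *
c=cam('wrist');save(c,'w4.png');S=cam('side')
cv2.imwrite('pics/c4.png',np.hstack([cv2.resize(c['img'][:,:,::-1],(400,300)),cv2.resize(S['img'][110:230,140:300,::-1],(400,300))]))
E
```

```text
time_s: 6.23
position: [474.4, 229.3, 20.3]
tool_rot: [-3.059, -0.714, -0.001]
contact_force: [0.4, 0.3, 0.3]
grip_width: 17.2
grip_force: 30.0
```

View pics/c4.png

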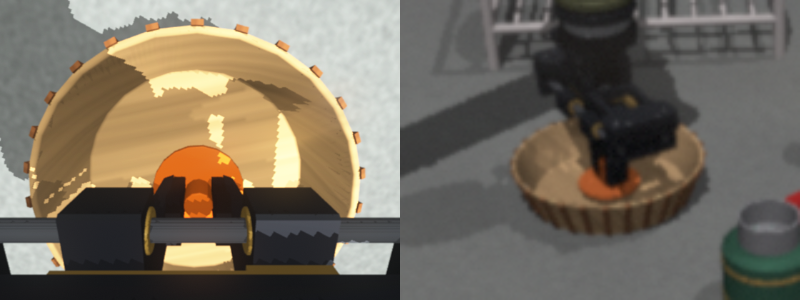

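The cover is at the middle of the basket floor, still held and about 1-2 mm up. I'll lower the last bit, open partly and rise.

```bash
python3 -m crank '[[[0,0,0],[0,0,1],-1],[[0,0,0],[0,0,2],-1],[[0,0,0],[0,0,2],-0.5],[[0,0,0],[0,0,2],-0.3],[[0,0,0],[0,0,2],-0.2],[[0,0,0],[0,0,2],-0.1],[[0,0,0],[0,0,2],-0.1],[[0,0,0],[0,0,2],-0.1],[[0,0,0],[0,0,-10],-0.1],[[0,0,0],[0,0,-30],-0.1],[[0,0,0],[0,0,-65],-0.1],[[0,0,0],[0,0,-105],0.5],[[0,0,0],[0,0,-145],1],[[0,0,0],[0,0,-180],1],[[0,0,0],[0,0,-200],1]]'
python3 - <<'E'
from m import *
S=cam('side')
for a,b,e in blobs(S,(4,150,50),(18,255,255),60):print(a,b,np.round(e[0],1))
print(proj(S,(474,229,16)),manip.get_state()['position'])
W=cam('wrist')
for a,b,e in blobs(W,(6,170,90),(16,255,255),60):print(b,plane(W,*e[0],16))
E
```

```text
time_s: 7.58
position: [475.1, 229.7, 224.7]
tool_rot: [-3.058, -0.714, -0.009]
contact_force: [-0.4, 0.4, -0.2]
grip_width: 64.2
grip_force: 0.0
938.0 (354, 280, 34, 38) [370.6 299.7]
902.5 (280, 258, 41, 31) [300.  273.7]
266.0 (211, 173, 25, 18) [223.2 182.3]
93.0 (352, 335, 30, 12) [367.1 333.7]
[224.10347581 182.29676164] [476.61558056 230.45974861 226.97788549]
(261, 172, 26, 31) [470.73317393 231.15435019  16.        ]
(249, 157, 47, 48) [474.08286245 228.75120499  16.        ]
```

```bash
python3 -m crank '[[[0,0,0],[45.5,238,0],1],[[0,0,0],[45.5,238,0],1],[[0,0,0],[45.5,238,0],1],[[0,0,0],[45.5,238,0],1],[[0,0,0],[45.5,238,0],1],[[0,0,0],[45.5,238,0],1],[[0,0,0],[45.5,238,0],1],[[0,0,0],[45.5,238,0],1],[[0,0,0],[45.5,238,0],1]]'
python3 - <<'E'
from m import *
c=cam('wrist');print(manip.get_state()['position'])
u,v=proj(c,(620,36,90));print(u,v);u=int(u);v=int(v)
cv2.imwrite('pics/c5.png',cv2.resize(c['img'][v-60:v+60,u-80:u+80,::-1],(800,600),interpolation=cv2.INTER_CUBIC));print(u,v,c['t'],c['R'].tolist())
print([proj(c,(620+25*np.cos(a),36+25*np.sin(a),90)).round(1).tolist() for a in(0,np.pi/2,np.pi,-np.pi/2)])
E
```

```text
time_s: 8.43
position: [619.0, 36.8, 219.0]
tool_rot: [-3.058, -0.715, 0.004]
contact_force: [-0.1, 0.3, -0.1]
grip_width: 88.1
grip_force: 0.0
[618.86515864  37.82787303 219.23718269]
278.5420233107275 197.83932808729446
278 197 [681.68889785  67.02339292 363.37123965] [[0.442881178800138, -0.8622535008596984, -0.24571357658825893], [-0.8965776616725817, -0.4265903550768142, -0.11903430406888262], [-0.002181296478187447, 0.2730193568423888, -0.9620060668909747]]
[[292.0, 171.5], [251.7, 184.9], [265.7, 223.1], [304.9, 210.5]]
```

View pics/c5.png

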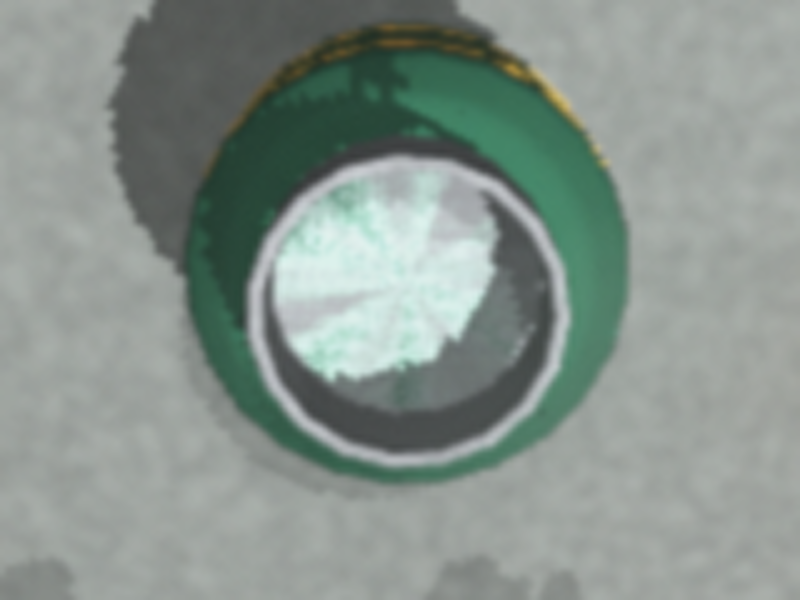

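The view down the wrist camera shows an empty tin with its rim centred at pixel (279,199), which puts the mouth at about (619.6,35.1). Next is the lid.

```bash
python3 -m crank '[[[0,0,0],[-284,212,0],1],[[0,0,0],[-284,212,0],1],[[0,0,0],[-284,212,0],1],[[0,0,0],[-284,212,0],1],[[0,0,0],[-284,212,0],1],[[0,0,0],[-284,212,0],1],[[0,0,0],[-284,212,0],1],[[0,0,0],[-284,212,0],1],[[0,0,0],[-284,212,40],1],[[0,0,0],[-284,212,40],1],[[0,0,0],[-284,212,40],1],[[0,0,0],[-284,212,40],1]]'
python3 - <<'E'
from m import *
c=cam('wrist');p=manip.get_state()['position'];print(p)
for k,lo,hi,z in(('brass',(17,120,100),(28,255,255),67),('green',(60,60,15),(95,255,255),45)):
  for a,b,e in blobs(c,lo,hi,100):print(k,a,b,np.round(e[0],1),np.round(e[1],1),plane(c,*e[0],z))
h=cv2.cvtColor(c['img'],cv2.COLOR_RGB2HSV)
m=cv2.bitwise_not(cv2.inRange(h,(100,150,30),(130,255,255)))
u,v=proj(c,(459,-280,22)).astype(int);print(u,v)
cv2.imwrite('pics/c6.png',cv2.resize(c['img'][max(v-75,0):v+75,u-100:u+100,::-1],(800,600),interpolation=cv2.INTER_CUBIC))
print([proj(c,(459+31*np.cos(a),-280+31*np.sin(a),28)).round(1).tolist() for a in(0,np.pi/2,np.pi,-np.pi/2)],max(v-75,0),u-100)
E
```

```text
time_s: 9.48
position: [460.6, -277.1, 180.2]
tool_rot: [-3.056, -0.72, -0.001]
contact_force: [1.0, -0.0, -0.3]
grip_width: 88.3
grip_force: 0.0
[ 461.34762879 -277.11239856  180.71993667]
brass 275.5 (270, 199, 21, 20) [279.3 208.4] [19.2 19.8] [ 458.05266473 -280.53548599   67.        ]
brass 274.0 (33, 296, 17, 60) [ 56.3 324.1] [40.1 66.5] [ 274.21865874 -151.01561079   67.        ]
green 2423.5 (251, 173, 58, 56) [279.4 200.5] [55.1 56.1] [ 458.94023431 -280.29154045   45.        ]
279 194
[[294.6, 165.3], [248.3, 180.7], [264.2, 224.5], [309.1, 210.2]] 119 179
```

View pics/c6.png

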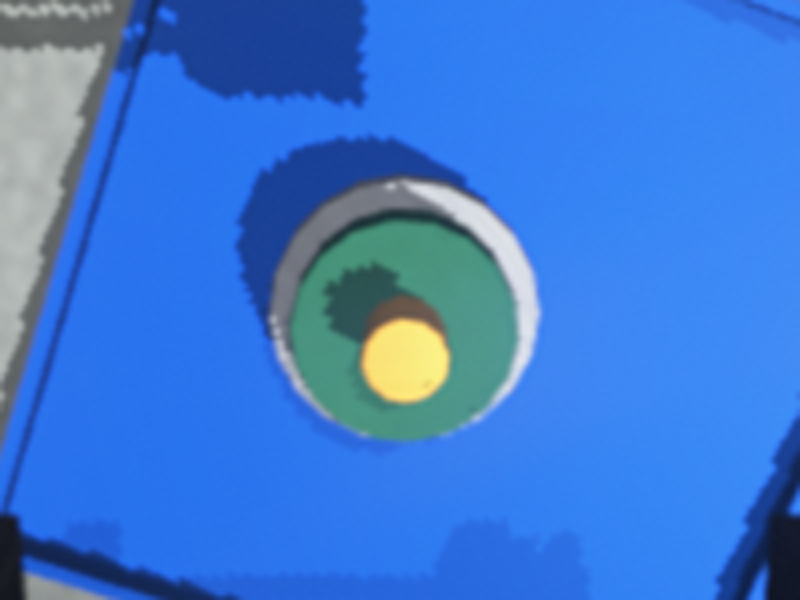

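The crop shows the lid pair nested, with the flange centred near wrist pixel (279,195) and the outer lid inside it. The position is (459,-280), already under the gripper, so I'll descend.

```bash
python3 -m crank '[[[0,0,0],[0,0,35],1],[[0,0,0],[0,0,70],1],[[0,0,0],[0,0,100],1],[[0,0,0],[0,0,125],1],[[0,0,0],[0,0,145],1],[[0,0,0],[0,0,160],1],[[0,0,0],[0,0,170],1],[[0,0,0],[0,0,170],1],[[0,0,0],[0,0,170],1]]'
python3 -m crank '[[[0,0,0],[0,0,0],0.4],[[0,0,0],[0,0,0],0],[[0,0,0],[0,0,0],-1],[[0,0,0],[0,0,0],-1],[[0,0,0],[0,0,0],-1],[[0,0,0],[0,0,0],-1],[[0,0,0],[0,0,0],-1],[[0,0,0],[0,0,0],-1]]'
```

```text
time_s: 10.28
position: [460.8, -278.9, 10.5]
tool_rot: [3.058, 0.717, 0.002]
contact_force: [0.1, 0.4, 0.4]
grip_width: 88.1
grip_force: 0.0
time_s: 10.95
position: [459.8, -280.1, 10.6]
tool_rot: [3.059, 0.714, 0.001]
contact_force: [0.1, 0.2, 6.3]
grip_width: 61.4
grip_force: 30.0
```

```bash
python3 -m crank '[[[0,0,0],[0,0,-4],-1],[[0,0,0],[0,0,-10],-1],[[0,0,0],[0,0,-20],-1],[[0,0,0],[0,0,-35],-1],[[0,0,0],[0,0,-50],-1],[[0,0,0],[0,0,-60],-1],[[0,0,0],[0,0,-60],-1],[[0,0,0],[0,0,-60],-1]]'
python3 - <<'E'
from m import *
c=cam('wrist');S=cam('side');s=manip.get_state();print(s['contact_force'],s['torque'],s['grip_width'])
u,v=proj(S,s['position']).astype(int)
cv2.imwrite('pics/c7.png',np.hstack([cv2.resize(c['img'][130:340,140:420,::-1],(400,300),interpolation=cv2.INTER_CUBIC),cv2.resize(S['img'][v-60:v+45,u-70:u+70,::-1],(400,300),interpolation=cv2.INTER_CUBIC)]))
E
```

```text
time_s: 11.62
position: [459.8, -280.1, 70.5]
tool_rot: [3.058, 0.714, 0.002]
contact_force: [-0.1, -0.0, -2.5]
grip_width: 60.9
grip_force: 30.0
[ 0.47634447 -0.25291237 -2.63654407] [-0.00979896  0.00126338  0.04991811] 61.07486050944595
```

View pics/c7.png

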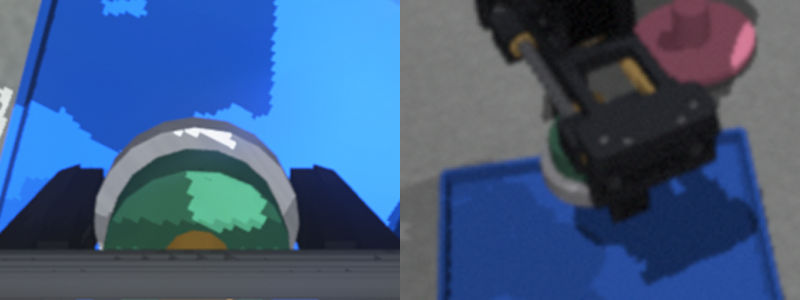

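The pair is held level and nested. I'll carry it over the tin.

```bash
python3 -m crank '[[[0,0,0],[0,0,-25],-1],[[0,0,0],[0,0,-55],-1],[[0,0,0],[10,-8,-80],-1],[[0,0,0],[25,-19,-80],-1],[[0,0,0],[48,-36,-80],-1],[[0,0,0],[72,-54,-80],-1],[[0,0,0],[96,-72,-80],-1],[[0,0,0],[120,-90,-80],-1],[[0,0,0],[144,-107.5,-80],-1],[[0,0,0],[168,-125.4,-80],-1],[[0,0,0],[192,-143.3,-80],-1],[[0,0,0],[216,-161.2,-80],-1],[[0,0,0],[240,-179.2,-80],-1],[[0,0,0],[260,-194,-80],-1],[[0,0,0],[274,-204.5,-80],-1],[[0,0,0],[281,-210,-80],-1],[[0,0,0],[284,-212,-75],-1],[[0,0,0],[284,-212,-65],-1],[[0,0,0],[284,-212,-60],-1],[[0,0,0],[284,-212,-60],-1]]'
python3 - <<'E'
from m import *
c=cam('wrist');S=cam('side');T=cam('top');s=manip.get_state();print(s['position'],s['contact_force'],s['torque'],s['grip_width'])
u,v=proj(S,s['position']).astype(int)
cv2.imwrite('pics/c8.png',np.hstack([cv2.resize(c['img'][130:340,140:420,::-1],(400,300),interpolation=cv2.INTER_CUBIC),cv2.resize(S['img'][v-30:v+60,u-60:u+60,::-1],(400,300),interpolation=cv2.INTER_CUBIC)]))
E
```

```text
time_s: 13.38
position: [618.1, 33.6, 127.7]
tool_rot: [3.059, 0.711, -0.008]
contact_force: [-0.4, -0.8, -2.0]
grip_width: 61.3
grip_force: 30.0
[619.87494194  34.58425187 129.75390495] [ 0.3078839  -0.73783423 -2.87849709] [-0.00136901  0.01197913  0.01873947] 61.0567975797219
```

View pics/c8.png

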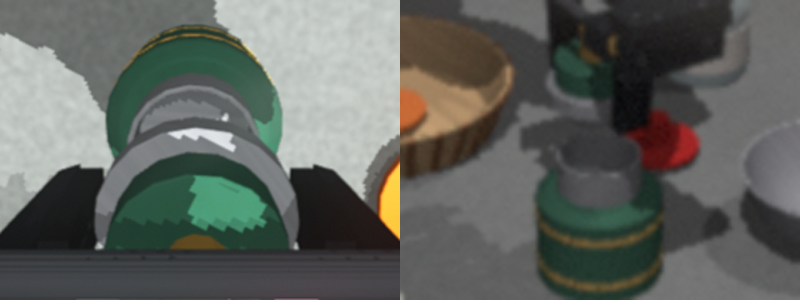

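The pair hovers over the mouth, well aligned in both views. Lowering now.

```bash
python3 -m crank '[[[0,0,0],[0,0,10],-1],[[0,0,0],[0,0,20],-1],[[0,0,0],[0,0,28],-1],[[0,0,0],[0,0,33],-1],[[0,0,0],[0,0,36],-1],[[0,0,0],[0,0,38],-1],[[0,0,0],[0,0,38],-1],[[0,0,0],[0,0,38],-1]]'
python3 -m crank '[[[0,0,0],[0,0,1.5],-1],[[0,0,0],[0,0,3],-1],[[0,0,0],[0,0,4.5],-1],[[0,0,0],[0,0,6],-1],[[0,0,0],[0,0,6],-1]]'
```

```text
time_s: 14.2
position: [620.4, 36.0, 92.0]
tool_rot: [3.059, 0.714, 0.0]
contact_force: [0.2, -0.4, -1.7]
grip_width: 61.2
grip_force: 30.0
time_s: 14.62
position: [620.0, 36.0, 85.6]
tool_rot: [-3.059, -0.714, 0.001]
contact_force: [-0.3, -0.6, -2.5]
grip_width: 60.8
grip_force: 30.0
```

```bash
python3 -m crank '[[[0,0,0],[0,0,1],-1],[[0,0,0],[0,0,1.5],-1],[[0,0,0],[0,0,2],-1],[[0,0,0],[0,0,2],-1]]'
python3 -m crank '[[[0,0,0],[0,0,0.5],-1],[[0,0,0],[0,0,1],-1],[[0,0,0],[0,0,1],-1]]'
```

```text
time_s: 14.95
position: [620.3, 36.0, 84.7]
tool_rot: [3.059, 0.714, 0.001]
contact_force: [-1.7, -0.2, 4.9]
grip_width: 60.8
grip_force: 30.0
time_s: 15.2
position: [620.3, 36.0, 84.6]
tool_rot: [3.059, 0.714, 0.001]
contact_force: [-3.4, -0.1, 12.1]
grip_width: 61.0
grip_force: 30.0
```

Contact came at the seated height with the force rising to 12 N. I'll open and rise.

```bash
python3 -m crank '[[[0,0,0],[0,0,-0.5],-0.5],[[0,0,0],[0,0,-0.5],0.6],[[0,0,0],[0,0,-0.5],1],[[0,0,0],[0,0,-0.5],1],[[0,0,0],[0,0,-0.5],1],[[0,0,0],[0,0,-0.5],1],[[0,0,0],[0,0,-10],1],[[0,0,0],[0,0,-30],1],[[0,0,0],[0,0,-60],1],[[0,0,0],[0,0,-95],1],[[0,0,0],[0,0,-125],1],[[0,0,0],[0,0,-135],1],[[0,0,0],[0,0,-135],1],[[0,0,0],[0,0,-135],1],[[0,0,0],[0,0,-135],1]]'
python3 - <<'E'
from m import *
c=cam('wrist');S=cam('side');s=manip.get_state();print(s['position'],s['grip_width'])
for k,lo,hi,z in(('brass',(17,120,100),(28,255,255),141),('green',(60,60,15),(95,255,255),119)):
  for a,b,e in blobs(c,lo,hi,100):print(k,a,b,np.round(e[0],1),plane(c,*e[0],z))
u,v=proj(c,(620,36,100)).astype(int);U,V=proj(S,(620,36,100)).astype(int)
cv2.imwrite('pics/c9.png',np.hstack([cv2.resize(c['img'][v-75:v+75,u-100:u+100,::-1],(400,300),interpolation=cv2.INTER_CUBIC),cv2.resize(S['img'][V-30:V+45,U-50:U+50,::-1],(400,300),interpolation=cv2.INTER_CUBIC)]))
for z in(102,90):print(z,proj(c,(620,36,z)),proj(S,(620,36,z)))
print(u-100,v-75,U-50,V-30)
E
```

```text
time_s: 16.45
position: [619.0, 35.9, 216.3]
tool_rot: [-3.059, -0.715, 0.005]
contact_force: [1.2, 0.2, -0.5]
grip_width: 88.2
grip_force: 0.0
[618.96882202  35.8780021  215.98029211] 88.19549718694317
brass 2304.5 (379, 202, 72, 65) [416.6 232.1] [652.62157144 -56.1349005  141.        ]
brass 1078.0 (56, 228, 77, 77) [-10457.  -61537.9] [1298.75463946  523.45066874  141.        ]
brass 808.0 (0, 134, 90, 46) [ 31.4 154.7] [586.56045611 198.81433958 141.        ]
brass 480.0 (266, 203, 25, 29) [278.4 218.5] [618.86082352  34.62664601 141.        ]
brass 304.5 (0, 233, 45, 30) [-14.8 270. ] [490.1529567  207.05474455 141.        ]
brass 202.5 (34, 300, 13, 55) [ 47.6 326.9] [463.54967936 153.62813998 141.        ]
brass 109.5 (39, 190, 54, 56) [ 61.8 219.7] [551.84807722 168.25118444 141.        ]
green 3231.0 (245, 176, 66, 66) [277.8 209.1] [619.02195044  35.13950111 119.        ]
green 1708.5 (234, 146, 89, 66) [277.9 194.5] [629.20466312  40.0601375  119.        ]
102 [277.35354662 201.65104651] [288.36528151 191.07010575]
90 [277.36846277 197.95372451] [288.38938669 195.8211253 ]
177 126 238 161
```

View pics/c9.png

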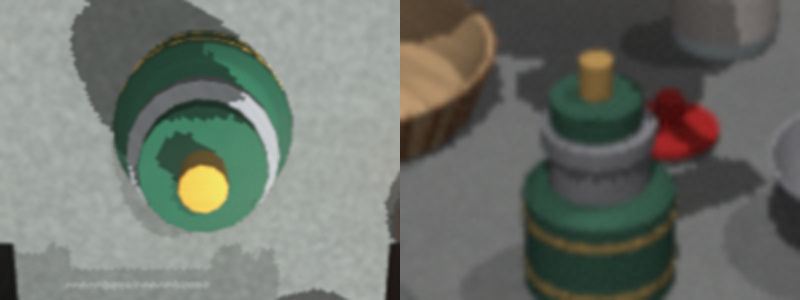

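The inner lid is seated level on the neck with the outer lid nested on it. The knob is at wrist (278,218), about (619,35). I'll grip the knob.

```bash
python3 -m crank '[[[0,0,0],[-1,0.3,35],0.2],[[0,0,0],[-1,0.3,60],0],[[0,0,0],[-1,0.3,78],0],[[0,0,0],[-1,0.3,89],0],[[0,0,0],[-1,0.3,95],0],[[0,0,0],[-1,0.3,95],0],[[0,0,0],[-1,0.3,95],0],[[0,0,0],[-1,0.3,95],-1],[[0,0,0],[-1,0.3,95],-1],[[0,0,0],[-1,0.3,95],-1],[[0,0,0],[-1,0.3,95],-1],[[0,0,0],[-1,0.3,95],-1],[[0,0,0],[-1,0.3,95],-1],[[0,0,0],[-1,0.3,95],-1]]'
```

```text
time_s: 17.72
position: [619.8, 35.3, 123.5]
tool_rot: [3.059, 0.714, 0.002]
contact_force: [-1.1, 0.4, 4.3]
grip_width: 17.1
grip_force: 30.0
```

```bash
python3 -m crank '[[[0,0,0],[0,0,-2],-1],[[0,0,0],[0,0,-5],-1],[[0,0,0],[0,0,-10],-1],[[0,0,0],[0,0,-17],-1],[[0,0,0],[0,0,-27],-1],[[0,0,0],[0,0,-40],-1],[[0,0,0],[0,0,-55],-1],[[0,0,0],[0,0,-70],-1],[[0,0,0],[0,0,-85],-1],[[0,0,0],[0,0,-95],-1],[[0,0,0],[0,0,-100],-1],[[0,0,0],[0,0,-100],-1],[[0,0,0],[0,0,-100],-1],[[0,0,0],[0,0,-100],-1],[[0,0,0],[0,0,-100],-1],[[0,0,0],[0,0,-100],-1],[[0,0,0],[0,0,-100],-1],[[0,0,0],[0,0,-100],-1]]'
python3 - <<'E'
from m import *
c=cam('wrist');S=cam('side');s=manip.get_state();print(s['position'],s['contact_force'],s['grip_width'],s['grip_force'],abs(s['dq']).max())
cv2.imwrite('pics/c10.png',np.hstack([cv2.resize(c['img'][:,:,::-1],(400,300)),cv2.resize(S['img'][95:260,180:400,::-1],(400,300),interpolation=cv2.INTER_CUBIC)]))
E
```

```text
time_s: 19.22
position: [619.3, 35.2, 222.6]
tool_rot: [-3.059, -0.714, 0.001]
contact_force: [-0.2, -0.3, -1.4]
grip_width: 17.0
grip_force: 30.0
[619.39951207  35.28483257 222.72193481] [-0.75084198 -0.21361659  0.35090459] 17.246667492524406 30.000012014061213 0.0019600759123775454
```

View pics/c10.png

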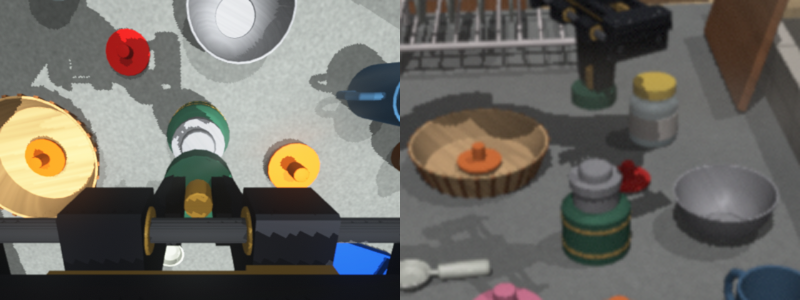

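The outer lid is held level about 10 cm up, the inner lid is seated in the tin and the cover lies in the basket, so I'm handing in.

```bash
python3 -c "
from station import manip
print(manip.close_job())"
```

```text
the job is handed in; nothing more can be done
None
```

The job is handed in: in the last pictures the orange cover lay in the basket, the inner lid was seated in the tin, and the outer lid was held level about 10 cm above it; the judge's result was not shown.

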